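# Pass a tin carrier through the drop gate

## Robot

A 6-joint arm with a two-finger parallel gripper is mounted at the origin on a cart in front of the work surface, level with it; the furniture and walls round the work are solid. World frame = base frame: x ahead of the robot, y to its left, z up, the work surface at z = 0. Lengths are in mm, angles in rad, forces in N, time in s.
With the tool pointing down it reaches from about 300 to 850 mm from the base axis. Payload 5.4 kg.
Tool frame: the origin (TCP) lies at the very end of the fingers, on their centre line; the grasp point (between the pads) lies 19 mm behind it; z points along the fingers, y is the line along which they close (so a half turn about z gives the same grasp; the last joint's range is limited). The gripper opens to 85 mm and grips with 20 to 120 N. Pads are 22 mm wide; open, the fingers measure 114 mm over their backs; the gripper's body (76 mm by 85 mm) begins 54 mm behind the grasp point. The pads swing forward as they close: fully open they stand 13 mm farther back than shut.
Start: joints at [-1.384, 0.158, 1.597, -0, 1.386, -0.21], TCP at [222.195, -530.316, 231.299] pointing down, gripper open.
Joint ranges: [-2.91, 2.91], [-0.94, 2.29], [0.18, 2.7], [-1.29, 4.43], [0.17, 2.64], [-3, 3]. Speed limits (rad/s): [2.57, 2.57, 3.14, 3.14, 3.14, 3.14].

## Interface

Orientations are given as a rotation vector (axis times angle).
In Python, from workcell import robot gives the robot as it stands.
- The arm moves only by the tool servo_tool, never from a script. Its argument "deltas" is a list of rows, each a list of 3 entries, a list of its own where there are three numbers: the closure, from -1 (fully open) to 1 (shut), so that 0 is half open, then the shift along the tool's x, y, z in mm, then the turn about the tool's z in units of 6 degrees (1.0 is 6 degrees). In form: [[jaw, [tx, ty, tz], yaw], ...]. A call has 1 to 12 rows; each row is the pose to reach, as a shift and turn from the pose commanded when the call began, along the tool's axes at that moment; what a row does not reach only later rows make up. A row lasts 1/10 s, in which the tool goes at most 50 mm and 8.59 degrees, less where a joint would pass 70% of its speed; a pose out of reach is approached as far as the arm can. A call with a gripper value outside its range is refused whole. The fingers move at their own pace and stop on an object; "grip_force" is the grip in N (left out, the last holds). Time passes only in rows, so rows that repeat a pose let the fingers close. It gives the time, the measured TCP pose, the force, the opening and the grip force at its end, in the units of the state.
- robot.get_state(): the state, without advancing time (a new reading comes with each control period).
- robot.snapshot(name): name is "scene" or "top" or "wrist"; returns (picture, depth): 400x640x3 uint8, red, green, blue; 400x640 float32, mm along the optical axis (not along the pixel's ray), 0 where there is no reading.
- robot.get_calibration(name): a dict with "fovy" (degrees; the focal length in pixels is half the picture's height over the tangent of half this angle, whatever the lens; pixels are square), "cx", "cy" (the principal point, pixels), "distortion" ([k1, k2, p1, p2, k3] as OpenCV has them; the pictures are not rectified), "R" (3x3) and "t" (3): a world point X has camera coordinates R X + t. Camera axes: x right, y down, z forward; pixel columns grow to the right and rows downward; lengths in mm; the calibration is good to about 2 mm. A picture is of the moment at which its call begins: read the wrist's pose just before it. get_calibration takes no time and is no camera call; for the wrist camera it gives the pose at the moment of the call.
- robot.close_job(): hands the job in; it is judged then, once.
The state is a dict: "time_s": time; "q": joint angles; "joint_vel": joint speeds; "tau": joint torques, N m; "ee_pos": TCP position; "tcp_rot": TCP orientation; "wrist_force": force on the tool from outside, world axes, zero at the start; "ft_torque": the same for the moment, N m; "opening": finger opening in mm; "grasp_force": force on a finger pad.
Only numpy, scipy, OpenCV 4.12 (cv2) and the standard library are available. Lean on these libraries where they do the work, as an engineer would, in place of code of your own. Each camera call takes 0.05 s, during which the arm holds its last target. There are 200 camera calls.

## Task

Press the chute's red press bar down with one fingertip so that the gate sinks into the floor and, keeping it held down, push the blue carrier of moisture tins along the chute with the other fingertip until the whole carrier is past the gate in the receiving bay; then let go of the bar so that the gate springs up fully shut behind it. Keep the gate fully down all the while any of the carrier is over it. Grasp and lift nothing: the carrier stays flat on the channel floor with both tins in their pockets, and the other things on the bench are left alone.

Things in the scene. Friction and masses are not known exactly. Their poses are not given: they have to be found in the camera images.
- transfer_chute: aluminium chute fixed on the worktop, 412 x 89 mm; origin on the worktop under the gate, mid-channel; x = along it, the way the carrier travels (about left to right), y = across, away from the robot, z up. White floor at z = 30 mm, 77 mm wide between walls 45 mm high, 6 mm thick. Loading end open at x = -230 mm
- bay (a point): middle of the receiving bay on the channel floor, at chute x = +89 mm: the channel from the gate (x = 0) to the end stop (58 mm high, face at x = +172 mm)
- drop_gate (a joint): angle of the red spring gate, rad: 0 = up and shut, 0.28 = leaf 3 mm below the channel floor, 0.30 = firm stop; from 0.25 up none of the leaf stands above the floor. Pressing the press bar down opens it; the spring (about 2.5 N at the bar to start, 5 N when down) throws it shut again when the bar is let go. The carrier cannot push it open
- gate_leaf (a point): centre of the gate's red leaf, a bar across the channel, 12 mm thick along the chute's x (x = -6 to +6 mm), 21 mm high, hinged about the chute's x at the far wall (y = +51, z = 22 mm); shut, its near end stands 20 mm above the floor
- press_bar (a point): middle of the top of the gate's red press bar outside the near wall: flat strip 270 mm long (chute x = -225 to +45 mm), 36 mm wide, 6 mm thick. Shut: z about 87 mm, y -63 mm, sloping 0.28 rad, robot-side edge higher; at 0.28: level, y = -70, z = 55 mm, 10 mm above the wall tops. It may be pressed anywhere along its length and a fingertip can slide along it
- tin_carrier: blue plastic tin carrier standing loose in the loading half of the chute, 134 mm long (x, along the chute), 74 mm wide (y), origin at the centre of its underside, x the way it has to travel, 0.3 kg or so with its tins. End plates 46 mm high, side walls 22 mm high, open top.
- push_face (a point): centre of the outer face of the carrier's rear end plate (plain upright plate 74 mm wide, 46 mm high), 27 mm above the carrier's underside, that is 57 mm above the worktop; 67 mm behind the carrier's origin
- tin_a: aluminium moisture tin standing loose in the rear pocket of the carrier, 62 mm across, 34 mm tall, origin at the centre of its underside
- tin_b: aluminium moisture tin standing loose in the front pocket of the carrier, 54 mm across, 30 mm tall, origin at the centre of its underside
- mug: white spotted mug, 91 mm tall, bystander; origin at the centre of its underside
- sample_jar: blue-capped sample jar, 64 mm across, 85 mm tall, bystander; origin at the centre of its underside
- wash_bottle: white wash bottle with red cap, 194 mm tall, bystander; origin at the centre of its underside
- weight: brass check weight with a knob, 30 mm across, 42 mm tall, bystander; origin at the centre of its underside
- lab_timer: white square countdown timer lying flat, 64 x 64 x 17 mm, bystander; origin at the centre of its underside
- stopper: red rubber stopper, 33 mm across, 30 mm tall, bystander; origin at the centre of its underside
There are look-alikes about, which are no part of the job. What is meant by the tin_carrier is not purple, and is the smaller of those in its own colour.

How it is judged:
By the outcome, as a careful person would: the job done as asked, in the order asked, and still so for the second after the job is handed in, with the robot touching nothing.
It also fails if it takes over 42 s, if anything falls off the work surface, if the arm or the gripper's body presses on something with over 40 N, if the wrist force passes 120 N, or if a joint passes its speed limit or range.

## Working session

There is one attempt and no reset: what is moved stays moved. The work goes in short steps, Python scripts to look and compute and a tool call to move; the robot and the scene stay as the last step left them, time stands still between calls to the robot, and variables do not carry over. Pictures are saved under pics/ and viewed, at most 10 in all, crops included, and the job is handed in when it is done.

Besides the shell and the picture viewer there is one more tool, called after "Request:" as name([rows], argument=value, ...), one row to a line, values as JSON. servo_tool: Moves the arm, as the interface text tells. Its arguments: {"type":"object","properties":{"deltas":{"type":"array"},"grip_force":{"type":"number"}},"required":["deltas"]}

```bash
mkdir -p pics
cat > h.py <<'E'
import numpy as np,cv2
from workcell import robot
def K(c):
    f=200/np.tan(np.radians(c['fovy'])/2); return np.array([[f,0,c['cx']],[0,f,c['cy']],[0,0,1.]])
def plane(c,uv,z):
    uv=np.array(uv,float).reshape(-1,1,2)
    n=cv2.undistortPoints(uv,K(c),np.array(c['distortion'],float)).reshape(-1,2)
    R=np.array(c['R']);t=np.array(c['t']);d=np.c_[n,np.ones(len(n))]@R; o=-R.T@t
    return o+d*((z-o[2])/d[:,2])[:,None]
def proj(c,X):
    return cv2.projectPoints(np.array(X,float).reshape(-1,1,3),cv2.Rodrigues(np.array(c['R'],float))[0],np.array(c['t'],float),K(c),np.array(c['distortion'],float))[0].reshape(-1,2)
E
python3 - <<'E'
from h import *
for n in ('scene','top'):
    p,d=robot.snapshot(n); cv2.imwrite(f'pics/{n}.png',p[:,:,::-1]); np.save(n+'_d.npy',d)
    c=robot.get_calibration(n); print(n,-np.array(c['R']).T@c['t'],c['distortion'],c['fovy'])
print(robot.get_state())
E
```

```text
scene [  65.09685398  928.12495159 1281.44777366] [-0.07884486  0.          0.          0.          0.        ] 44.17587854167607
top [ 498.41266152   48.09629156 1317.84361253] [0.02998344 0.         0.         0.         0.        ] 55.90093998631113
{'time_s': 0.1, 'q': array([-1.38407822e+00,  1.59016891e-01,  1.59809553e+00,  8.78117258e-06,
        1.38624013e+00, -2.10091970e-01]), 'joint_vel': array([ 0.00205311, -0.00216416, -0.00339395,  0.00048932, -0.00139082,
        0.00026822]), 'tau': array([-1.14562248e-03, -3.96990716e+01, -3.32338393e+01, -3.37982101e-04,
        4.19878648e-03, -2.16736026e-06]), 'ee_pos': array([ 222.10813206, -529.77592113,  230.4034353 ]), 'tcp_rot': array([-3.07823687e+00, -6.18877149e-01, -4.58373943e-05]), 'wrist_force': array([ 0.23945448, -0.08379059,  0.04045746]), 'ft_torque': array([-0.00417865,  0.01964167, -0.02792166]), 'grasp_force': 0.0, 'opening': 85.47708631587084}
```

View pics/top.png

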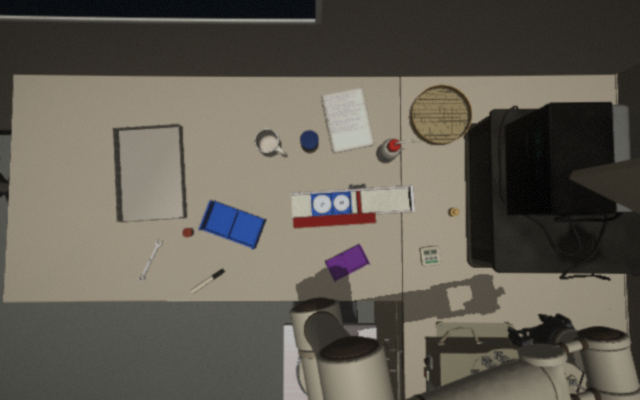

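View pics/scene.png

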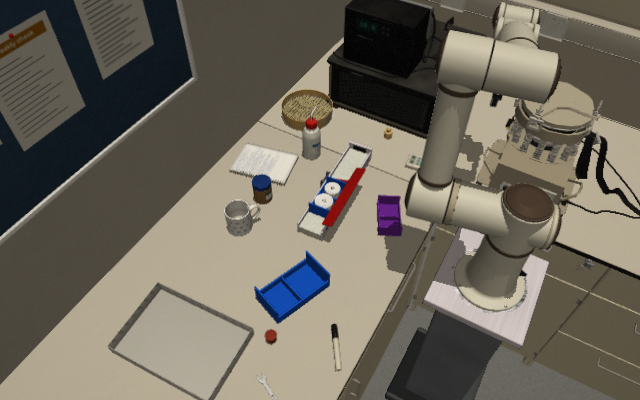

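The top view shows the red bar at (334,221) and the chute from (292,205) to (413,198). There are three carrier-like trays:
- **(334,204):** blue, holding two tins, in the chute.
- **(232,224):** blue and larger, empty.
- **(347,262):** purple.

The one in the chute fits: it isn't purple, it's the smaller blue one and it holds the tins. I'll confirm that in a crop and measure it.

Run:
```python
from h import *
p=cv2.imread('pics/top.png'); c=robot.get_calibration('top')
cv2.imwrite('pics/crop.png',cv2.resize(p[170:245,190:425],None,fx=3.4,fy=3.4,interpolation=cv2.INTER_CUBIC))
h=cv2.cvtColor(p,cv2.COLOR_BGR2HSV)
def big(m,roi):
    z=np.zeros_like(m);y0,y1,x0,x1=roi;z[y0:y1,x0:x1]=m[y0:y1,x0:x1]
    k=max(cv2.findContours(z,0,1)[0],key=cv2.contourArea);return k
red=cv2.inRange(h,(0,120,50),(8,255,255))|cv2.inRange(h,(172,120,50),(180,255,255))
blue=cv2.inRange(h,(100,120,40),(125,255,255))
for n,m,roi,z in (('bar',red,(180,240,285,420),87),('blue',blue,(180,222,300,370),76),('bigblue',blue,(190,260,190,275),46)):
    k=big(m,roi); r=cv2.minAreaRect(k); b=cv2.boxPoints(r)
    w=plane(c,b,z); print(n,b.round(1).tolist(),'\n',w.round(1)[:,:2].tolist(),[round(float(np.linalg.norm(w[i]-w[i-1])),1) for i in range(2)])
```

```text
bar [[292.0, 196.3000030517578], [373.1000061035156, 190.89999389648438], [375.1000061035156, 222.10000610351562], [294.1000061035156, 227.5]] 
 [[583.9, 125.9], [601.9, -139.3], [500.2, -145.3], [482.2, 118.7]] [101.9, 265.8]
blue [[322.70001220703125, 193.5], [349.20001220703125, 191.8000030517578], [350.5, 212.8000030517578], [324.0, 214.39999389648438]] 
 [[594.3, 25.3], [599.9, -62.1], [530.6, -66.2], [525.0, 20.9]] [69.4, 87.6]
bigblue [[199.0, 227.6999969482422], [210.1999969482422, 198.6999969482422], [264.6000061035156, 219.5], [253.5, 248.60000610351562]] 
 [[480.6, 440.0], [578.4, 404.5], [508.2, 220.5], [411.0, 256.8]] [196.0, 104.0]
```

View pics/crop.png

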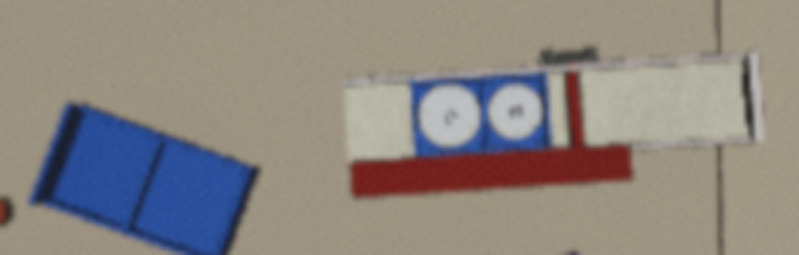

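The crop confirms the target: the small blue carrier with two tins, crop x 413–547, lies left of the red gate leaf (573). The bigger blue tray at left is empty. Next I'll compute the chute frame from these points.

Run:
```python
from h import *
c=robot.get_calibration('top')
W=lambda u,v,z: plane(c,[[190+(u+.5)/3.4-.5,170+(v+.5)/3.4-.5]],z)[0]
nl,nr=W(352,197,92),W(632,179,92); fl,fr=W(351,163,82),W(629,147,82)
print('bar',nl,nr,fl,fr,np.linalg.norm(nr-nl))
a1=nr-nl;a2=fr-fl; ax=a1/np.linalg.norm(a1)+a2/np.linalg.norm(a2)
ax[2]=0;ax/=np.linalg.norm(ax); ay=np.array([-ax[1],ax[0],0])
m=(nl+nr+fl+fr)/4; o=m+90*ax+63*ay; o[2]=0
print('ax',ax,np.degrees(np.arctan2(ax[1],ax[0])),'o',o)
C=lambda w:((w-o)@ax,(w-o)@ay)
for n,u,v,z in (('gate far',573,72,34),('gate near',573,147,48),('rear far',413,82,76),('rear near',415,157,76),('front far',547,75,76),('front near',548,148,76),('floor left far',345,82,45),('wall R far',752,54,45),('stop right near',763,140,45)):
    print(n,np.round(C(W(u,v,z)),1))
from scipy.spatial.transform import Rotation as Ro
s=robot.get_state();R=Ro.from_rotvec(s['tcp_rot']).as_matrix();print(R.round(3))
```

```text
bar [481.88385702 121.36772062  92.        ] [ 499.45644832 -145.73441077   92.        ] [514.41764099 123.09112039  82.        ] [ 530.23004247 -144.67814825   82.        ] 267.6795557367872
ax [ 0.06229911 -0.99805752  0.        ] -86.42821120326258 o [574.98154068 -97.38876305   0.        ]
gate far [ 1.2 31.7]
gate near [ -5.5 -43.7]
rear far [-159.5   28.2]
rear near [-162.   -44.6]
front far [-29.2  27.1]
front near [-32.9 -43.7]
floor left far [-227.4   34.7]
wall R far [178.6  37.9]
stop right near [183.  -48.1]
[[ 0.922  0.386 -0.   ]
 [ 0.386 -0.922  0.002]
 [ 0.    -0.002 -1.   ]]
```

Request:
servo_tool([
  [-0.55,[25,-36,0],-1],
  [-0.55,[50,-72,0],-2],
  [-0.55,[76,-109,0],-3],
  [-0.55,[115,-138,0],-4],
  [-0.55,[154,-167,0],-5],
  [-0.55,[193,-196,0],-6],
  [-0.55,[232,-225,0],-7],
  [-0.55,[271,-254,0],-7.5],
  [-0.55,[311,-282,0],-8],
  [-0.55,[350,-312,0],-9],
  [-0.55,[390,-343,0],-10],
  [-0.55,[430,-375,0],-10.5],
])

```text
time_s: 1.3
ee_pos: [473.5, -17.8, 231.1]
tcp_rot: [2.299, 2.141, -0.0]
wrist_force: [0.6, -1.1, 0.5]
opening: 66.3
grasp_force: 0.0
```

Request:
servo_tool([
  [-0.55,[35,17,10],-0.5],
  [-0.55,[70,34,25],-1],
  [-0.55,[100,47,40],-1.3],
  [-0.55,[100,47,40],-1.3],
  [-0.55,[100,47,40],-1.3],
])

```text
time_s: 1.8
ee_pos: [526.7, 76.7, 190.4]
tcp_rot: [-2.15, -2.289, 0.003]
wrist_force: [-0.4, -0.3, -0.6]
opening: 66.3
grasp_force: 0.0
```

Run:
```python
from h import *
s=robot.get_state();c=robot.get_calibration('wrist')
p,d=robot.snapshot('wrist'); cv2.imwrite('pics/w1.png',p[:,:,::-1])
np.savez('w1.npz',d=d,**{k:np.array(v) for k,v in c.items()})
print(s['ee_pos'],s['tcp_rot'],s['opening'],-np.array(c['R']).T@c['t'])
p,d=robot.snapshot('top'); cv2.imwrite('pics/t2.png',p[:,:,::-1])
```

```text
[526.70098115  76.73513584 190.43557969] [-2.14950242 -2.28921748  0.00252887] 66.31829632386702 [523.52038029 148.02473049 332.03879144]
```

View pics/w1.png

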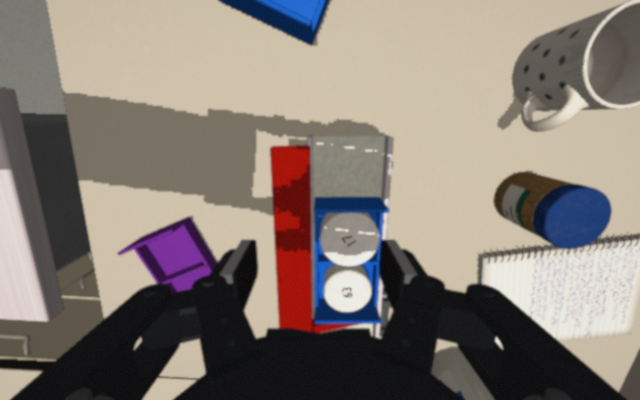

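The wrist view shows the bar's loading end at (272,148)–(310,147) and the top of the carrier's rear plate at (316,199)–(387,203). The channel mouth is at (312,136)–(393,137), and the fingers are at (240,265) and (395,265).

Run:
```python
from h import *
d=np.load('w1.npz'); c={k:d[k] for k in d.files}
img=cv2.imread('pics/w1.png');h=cv2.cvtColor(img,cv2.COLOR_BGR2HSV)
red=cv2.inRange(h,(0,120,40),(8,255,255))|cv2.inRange(h,(172,120,40),(180,255,255))
blue=cv2.inRange(h,(100,120,30),(125,255,255))
rows=[165,190,215,240,265,290]
E=[]
for r in rows:
    x=np.where(red[r,255:345])[0]+255; E.append((r,x.min(),x.max()+1))
near=np.array([plane(c,[[a-.5,r]],92)[0] for r,a,b in E]); far=np.array([plane(c,[[b-.5,r]],82)[0] for r,a,b in E])
print(near.round(1)[:,:2].tolist(),far.round(1)[:,:2].tolist())
fit=lambda P:np.polyfit(P[:,1],P[:,0],1)
for n,P in(('near',near),('far',far)):
    k=fit(P);print(n,k,'ax deg',-90-np.degrees(np.arctan(k[0])))
# carrier rear plate top edge
cols=range(322,382,6); T=[]
for u in cols:
    v=np.where(blue[180:215,u])[0]+180; T.append(plane(c,[[u,v.min()-.5]],76)[0])
T=np.array(T);print('rear',T[:,:2].round(1).tolist())
rr=np.where(blue[203,300:400])[0]+300; print('plate cols',rr.min(),rr.max(),plane(c,[[rr.min()-.5,203],[rr.max()+.5,203]],76).round(1)[:,:2].tolist())
print('mouth',plane(c,[[312,136],[393,137]],45).round(1)[:,:2].tolist(),'bar end',plane(c,[[272,148]],92).round(1),plane(c,[[310,147]],82).round(1))
D=d['d'];
for u,v in ((290,200),(350,160),(350,200),(240,250),(395,255)): print((u,v),D[v,u])
```

```text
[[484.1, 106.4], [486.2, 84.1], [487.5, 60.6], [489.8, 35.8], [491.3, 9.5], [492.9, -18.3]] [[517.7, 106.9], [519.0, 83.6], [520.3, 59.1], [522.6, 33.3], [524.1, 5.9], [526.8, -22.9]]
near [-7.00102359e-02  4.91904277e+02] ax deg -85.99524344724233
far [-6.96350311e-02  5.24838779e+02] ax deg -86.01663680125111
rear [[531.2, 75.4], [536.9, 75.8], [542.7, 76.1], [548.4, 76.5], [554.1, 76.9], [559.9, 77.2], [565.6, 77.6], [571.3, 78.0], [577.1, 78.3], [582.8, 78.7]]
plate cols 315 382 [[524.4, 69.5], [589.7, 73.6]]
mouth [[517.8, 130.4], [599.5, 134.5]] bar end [[485.2 121.1  92. ]] [[517.3 123.   82. ]]
(290, 200) 255.22006
(350, 160) 303.0033
(350, 200) 301.773
(240, 250) 130.91872
(395, 255) 127.35123
```

Request:
servo_tool([
  [-0.16,[13,0,20],-0.07],
  [-0.16,[13,0,45],-0.07],
  [-0.16,[13,0,65],-0.07],
  [-0.16,[13,0,75],-0.07],
  [-0.16,[13,0,75],-0.07],
  [-0.16,[13,0,75],-0.07],
])

```text
time_s: 2.5
ee_pos: [527.2, 88.8, 117.5]
tcp_rot: [2.144, 2.295, 0.002]
wrist_force: [0.1, 0.2, 0.3]
opening: 49.4
grasp_force: 0.0
```

Run:
```python
from h import *
s=robot.get_state();c=robot.get_calibration('wrist')
p,d=robot.snapshot('wrist'); cv2.imwrite('pics/w2.png',p[:,:,::-1])
np.savez('w2.npz',d=d,**{k:np.array(v) for k,v in c.items()})
print(s['ee_pos'],s['tcp_rot'],s['opening'],s['wrist_force'])
```

```text
[527.190923    88.75229968 117.47132783] [2.14357120e+00 2.29481427e+00 1.64645760e-03] 49.359003076516615 [0.14707822 0.22444363 0.34991388]
```

View pics/w2.png

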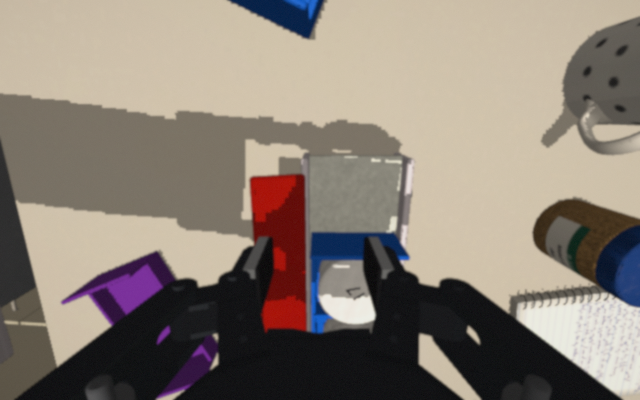

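The second wrist view shows the press finger tip at (262,240) over the bar (251–305) and the push finger tip at (373,240). The rear face's bottom edge is at row 233 and its top edge at row 259. The channel runs from col 308 to 405.

Run:
```python
from h import *
d=np.load('w2.npz'); c={k:d[k] for k in d.files}
P=lambda u,v,z:plane(c,[[u,v]],z)[0].round(1)[:2]
print('face bottom',P(330,233.5,30),P(390,234.5,30),'top',P(350,259,76),P(405,259,76))
print('tips',P(246,240,113),P(272,240,113),P(363,240,113),P(384,240,113))
print('mouth',P(305,155,45),P(411,157,45),P(309,156,45),P(405,157,45))
print('bar end',P(252,177,92),P(305,175,82))
D=d['d']
for u,v in ((262,250),(375,250),(280,200),(350,200),(330,245)):
    z=D[v,u]; n=cv2.undistortPoints(np.array([[[u,v]]],float),K(c),c['distortion']).reshape(2)
    print((u,v),(c['R'].T@(np.array([*n,1])*z-c['t'])).round(1))
```

```text
face bottom [540.7  62.4] [594.2  65. ] top [553.4  62.8] [593.6  65.5]
tips [486.7  90.5] [501.6  91.5] [553.5  95. ] [565.5  95.8]
mouth [515.3 132.3] [596.6 136.3] [518.4 131.7] [592.  135.9]
bar end [485.4 122.8] [517.3 124.2]
(262, 250) [500.8  98.3 139.2]
(375, 250) [554.6 101.4 138.1]
(280, 200) [502.2 107.5  86.2]
(350, 200) [555.5  94.3  29.2]
(330, 245) [539.4  63.8  56.5]
```

Request:
servo_tool([
  [-0.16,[0,0,10],0],
  [-0.16,[0,0,20],0],
  [-0.16,[0,0,30],0],
  [-0.16,[0,0,38],0],
  [-0.16,[0,0,46],0],
  [-0.16,[0,0,52],0],
  [-0.16,[0,0,56],0],
  [-0.16,[0,0,56],0],
  [-0.16,[0,0,56],0],
])

```text
time_s: 3.45
ee_pos: [526.3, 89.4, 60.3]
tcp_rot: [-2.143, -2.296, 0.001]
wrist_force: [-3.7, 0.4, 6.7]
opening: 49.4
grasp_force: 2.7
```

Request:
servo_tool([
  [-0.16,[0,0,2],0],
  [-0.16,[0,0,3],0],
  [-0.16,[0,0,3],0],
])

```text
time_s: 3.75
ee_pos: [526.2, 89.3, 57.4]
tcp_rot: [-2.143, -2.297, 0.001]
wrist_force: [-2.9, 0.3, 4.8]
opening: 49.3
grasp_force: 2.8
```

Request:
servo_tool([
  [-0.16,[0,0,1.5],0],
  [-0.16,[0,0,3],0],
  [-0.16,[0,0,3],0],
])

```text
time_s: 4.05
ee_pos: [526.1, 89.3, 54.4]
tcp_rot: [-2.143, -2.296, 0.001]
wrist_force: [-3.9, 0.3, 5.9]
opening: 49.5
grasp_force: 3.0
```

Request:
servo_tool([
  [-0.16,[0,0,1],0],
  [-0.16,[0,0,2],0],
  [-0.16,[0,0,2],0],
])

```text
time_s: 4.35
ee_pos: [525.9, 89.3, 52.4]
tcp_rot: [-2.143, -2.296, 0.002]
wrist_force: [-4.5, -0.5, 7.0]
opening: 49.5
grasp_force: 3.2
```

Request:
servo_tool([
  [-0.16,[0,0,1],0],
  [-0.16,[0,0,2],0],
  [-0.16,[0,0,2],0],
])

```text
time_s: 4.65
ee_pos: [525.8, 89.3, 50.3]
tcp_rot: [-2.142, -2.296, 0.002]
wrist_force: [-3.9, -0.4, 7.3]
opening: 49.8
grasp_force: 3.3
```

```bash
cat > bar.py <<'E'
from h import *
s=robot.get_state();c=robot.get_calibration('wrist')
p,D=robot.snapshot('wrist'); cv2.imwrite('pics/w_%d.png'%(s['time_s']*100),p[:,:,::-1])
h=cv2.cvtColor(p,cv2.COLOR_RGB2HSV)
red=cv2.inRange(h,(0,120,30),(8,255,255))|cv2.inRange(h,(172,120,30),(180,255,255))
v,u=np.where(red>0); R=np.array(c['R']);t=np.array(c['t'])
n=cv2.undistortPoints(np.c_[u,v].astype(float).reshape(-1,1,2),K(c),np.array(c['distortion'],float)).reshape(-1,2)
z=D[v,u]; W=((np.c_[n,np.ones(len(n))]*z[:,None])-t)@R
W=W[(z>0)&(W[:,2]>40)&(W[:,2]<110)&(W[:,0]>450)&(W[:,0]<535)]
ax=np.array([.0698,-.9976]);o=np.array([559.5,75.])
a=(W[:,:2]-o)@np.array([.9976,.0698])
ok=abs(W[:,0]-np.median(W[:,0]))<25
k=np.polyfit(a[ok],W[ok,2],1)
print('N',ok.sum(),'slope',k[0],'mid z',np.median(W[ok,2]),'y span',np.percentile(a[ok],[1,99]))
print(s['time_s'],s['ee_pos'],s['wrist_force'])
E
python3 bar.py
```

```text
N 5573 slope 0.033117372081638646 mid z 52.24610966730129 y span [-86.4698546  -51.78392761]
4.65 [525.79294588  89.3143845   50.32764335] [-3.88293376 -0.36295171  7.33698302]
```

Request:
servo_tool([
  [-0.16,[0,0,1],0],
  [-0.16,[0,0,1.5],0],
  [-0.16,[0,0,1.5],0],
])

```text
time_s: 5.0
ee_pos: [526.0, 89.3, 49.5]
tcp_rot: [-2.142, -2.296, 0.002]
wrist_force: [-6.9, -0.9, 10.5]
opening: 49.4
grasp_force: 5.3
```

```bash
python3 bar.py
```

```text
N 5550 slope 0.036773922481338206 mid z 51.43634766794602 y span [-86.66537507 -51.97619883]
5.0 [525.97696048  89.33059995  49.49130611] [-6.86955916 -0.93306436 10.52799949]
```

Request:
servo_tool([
  [-0.16,[-4,0,0],0],
  [-0.16,[-9,0,0],0],
  [-0.16,[-13,0,0],0],
  [-0.16,[-17,0,0],0],
  [-0.16,[-22,0,0],0],
  [-0.16,[-28,0,0],0],
  [-0.16,[-34,0,0],0],
  [-0.16,[-40,0,0],0],
  [-0.16,[-46,0,0],0],
  [-0.16,[-51,0,0],0],
  [-0.16,[-54,0,0],0],
  [-0.16,[-54,0,0],0],
])

```text
time_s: 6.25
ee_pos: [531.6, 36.1, 49.9]
tcp_rot: [2.144, 2.295, 0.005]
wrist_force: [-0.4, 4.2, 6.5]
opening: 49.7
grasp_force: 3.3
```

```bash
python3 bar.py
```

```text
N 13238 slope 0.020733673692020952 mid z 51.530687526000854 y span [-86.79056275 -52.06813533]
6.25 [531.56610295  36.09446055  49.86235186] [-0.374378    4.16576763  6.4767781 ]
```

Request:
servo_tool([
  [-0.16,[-4,0,0.5],0],
  [-0.16,[-10,0,1],0],
  [-0.16,[-17,0,1],0],
  [-0.16,[-24,0,1],0],
  [-0.16,[-31,0,1],0],
  [-0.16,[-38,0,1],0],
  [-0.16,[-45,0,1],0],
  [-0.16,[-52,0,1],0],
  [-0.16,[-59,0,1],0],
  [-0.16,[-65,0,1],0],
  [-0.16,[-69,0,1],0],
  [-0.16,[-70,0,1],0],
])

```text
time_s: 7.5
ee_pos: [536.9, -32.8, 49.7]
tcp_rot: [2.145, 2.295, 0.008]
wrist_force: [-1.1, 10.7, 13.4]
opening: 49.4
grasp_force: 7.2
```

```bash
python3 bar.py
```

```text
N 19644 slope 0.007815818257882105 mid z 51.34109590968369 y span [-86.96406498 -52.23590055]
7.5 [536.86824718 -32.80573722  49.65540398] [-1.13208251 10.73964196 13.44810835]
```

Request:
servo_tool([
  [-0.16,[-4,0,0],0],
  [-0.16,[-10,0,0],0],
  [-0.16,[-17,0,0],0],
  [-0.16,[-24,0,0],0],
  [-0.16,[-31,0,0],0],
  [-0.16,[-38,0,0],0],
  [-0.16,[-45,0,0],0],
  [-0.16,[-52,0,0],0],
  [-0.16,[-59,0,0],0],
  [-0.16,[-66,0,0],0],
  [-0.16,[-72,0,0],0],
  [-0.16,[-76,0,0],0],
])

```text
time_s: 8.75
ee_pos: [542.0, -108.7, 49.7]
tcp_rot: [2.144, 2.295, 0.007]
wrist_force: [-1.4, 11.0, 13.4]
opening: 49.5
grasp_force: 7.3
```

Request:
servo_tool([
  [-0.16,[0,0,0],0],
  [-0.16,[0,0,0],0],
])

```text
time_s: 8.95
ee_pos: [542.0, -109.3, 49.7]
tcp_rot: [2.143, 2.295, 0.005]
wrist_force: [-0.9, 6.6, 11.3]
opening: 49.6
grasp_force: 6.0
```

```bash
python3 bar.py; ls -t pics|head -1
python3 - <<'E'
from h import *
p,d=robot.snapshot('top'); cv2.imwrite('pics/t3.png',cv2.resize(p[150:260,270:440,::-1],None,fx=4,fy=4,interpolation=cv2.INTER_CUBIC))
E
```

```text
N 19159 slope 0.004098243701878147 mid z 51.34336951367086 y span [-87.24466521 -52.50693402]
8.95 [ 542.04273729 -109.32430124   49.67217903] [-0.87232287  6.61465789 11.2553754 ]
w_894.png
```

View pics/t3.png

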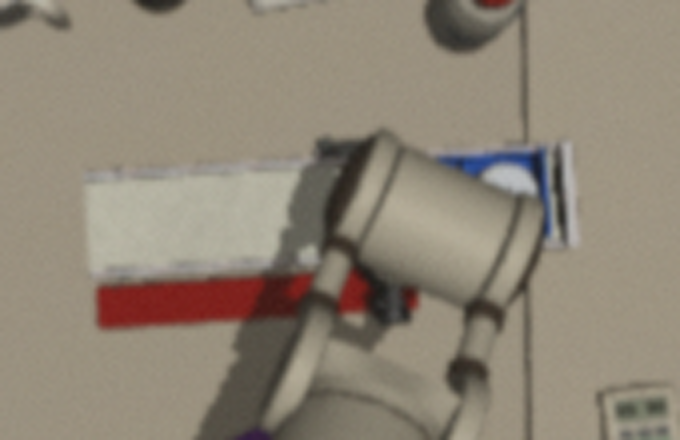

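The carrier's front end (549,195) is about 15 mm short of the end stop, and by the finger position its rear face is about 21 mm past the gate. I'll back off slightly with the bar still held, then rise.

Request:
servo_tool([
  [-0.16,[3,0,0],0],
  [-0.16,[6,0,0],0],
  [-0.16,[6,0,0],0],
  [-0.16,[6,0,-10],0],
  [-0.16,[6,0,-25],0],
  [-0.16,[6,0,-45],0],
  [-0.16,[6,0,-70],0],
  [-0.16,[6,0,-100],0],
  [-0.16,[6,0,-130],0],
  [-0.16,[6,0,-150],0],
])

```text
time_s: 10.05
ee_pos: [540.2, -104.2, 200.7]
tcp_rot: [2.142, 2.295, 0.002]
wrist_force: [0.7, -0.9, -0.2]
opening: 49.2
grasp_force: 0.0
```

Request:
servo_tool([
  [-0.16,[40,-25,0],0],
  [-0.16,[80,-50,0],0],
  [-0.16,[120,-75,0],0],
  [-0.16,[150,-100,0],0],
  [-0.16,[150,-100,0],0],
  [-0.16,[150,-100,0],0],
])

```text
time_s: 10.65
ee_pos: [429.4, 39.0, 198.2]
tcp_rot: [2.141, 2.298, 0.0]
wrist_force: [0.7, -0.1, -0.1]
opening: 49.6
grasp_force: 0.0
```

Run:
```python
from h import *
p,d=robot.snapshot('top'); cv2.imwrite('pics/t4.png',cv2.resize(p[130:270,240:440,::-1],None,fx=4,fy=4,interpolation=cv2.INTER_CUBIC))
```

```text
(no output)
```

View pics/t4.png

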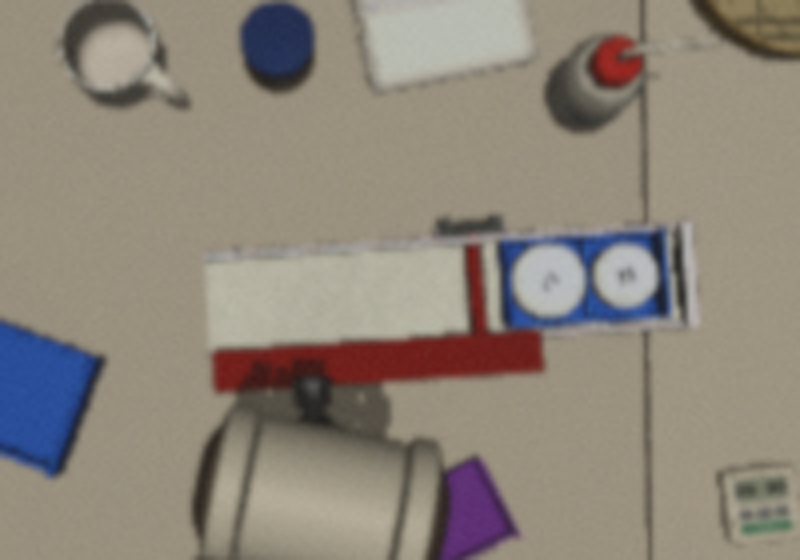

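The red leaf is up at (475,290), with the carrier and both tins (548,280) and (625,275) fully past it. The bar is back up and the robot is clear, so I'm handing in.

```bash
python3 -c "
from workcell import robot
print(robot.close_job())"
```

```text
the job is handed in; nothing more can be done
None
```

The job is handed in at about 10.7 s: the last picture shows the carrier, with both tins in their pockets, past the gate in the receiving bay, the gate sprung up shut behind it, and the robot clear.

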